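# Put the two-tier table caddy together and pin it

### The arm

A 6-joint arm with a two-finger parallel gripper is mounted at the origin on a cart in front of the work surface, level with it; the furniture and walls round the work are solid. World frame = base frame: x ahead of the robot, y to its left, z up, the work surface at z = 0. Lengths are in m, angles in degrees, forces in N, time in s.
With the tool pointing down it reaches from about 0.325 to 0.775 m from the base axis. Payload 5.5 kg.
Tool frame: the origin (TCP) lies at the centre of the arm's flange, where the gripper is bolted on; the fingertips stand 182 mm ahead of it and the grasp point (between the pads) lies 163 mm ahead of it; z points along the fingers, y is the line along which they close (so a half turn about z gives the same grasp; the last joint's range is limited). The gripper opens to 88 mm and grips with 3 to 60 N. Pads are 20 mm wide; open, the fingers measure 115 mm over their backs; the gripper's body (75 mm by 178 mm) begins 61 mm behind the grasp point.
Start: joints at [61.839, 5.22, 70.514, -0, 104.267, -3.249], TCP at [0.253, 0.544, 0.405] pointing down, gripper open.
Joint ranges: [-164.24, 164.24], [-49.07, 125.15], [9.68, 141.18], [-86.29, 266.29], [3.28, 154.24], [-151.56, 151.56]. Speed limits (degrees/s): [147.25, 147.25, 172.46, 180, 180, 180].

### API

Orientations are given as [roll, pitch, yaw] about the fixed x, y, z axes, in that order (R = Rz(yaw) Ry(pitch) Rx(roll)).
In Python, from station import r gives the robot as it stands. The module is installed in compiled form; this text tells all that it offers. Calls block until the motion is done:
- r.reach(position, orientation): joint-space move of the TCP to a pose.
- r.servo_line(position, rotation=None, speed=0.15): straight line of the TCP; rotation=None keeps the orientation; speed is the mean speed in m/s.
- r.move_joints(angles): joint-space move.
- r.let_go() and r.grab(squeeze=None): open the fingers fully, or close them until they stop; squeeze is the grip in N (None keeps the last).
- r.wait(seconds).
- r.inverse_kinematics(position, orientation): joint angles nearest the present ones, or None.
- r.sense(): the state.
- r.snapshot(name): name is "scene" or "top" or "wrist"; returns a dict with "frame" (400x640x3 uint8, red, green, blue), "fx", "fy", "cx", "cy" (pixels), "R" (3x3) and "t" (3): a world point X has camera coordinates R X + t. Camera axes: x right, y down, z forward; pixel columns grow to the right and rows downward; lengths in m; the calibration is good to about 2 mm. The wrist camera is an equidistant fisheye: a pixel r from the principal point sees the ray r / f radians off the axis. A picture is of the moment at which its call begins. There is no depth.
A pose or a line that the arm cannot do raises r.IKError and nothing moves.
- r.hand_in(): hands the job in; it is judged then, once.
The state is a dict: "clock": time; "joints": joint angles; "joint_vel": joint speeds; "joint_torque": joint torques, N m; "tcp_pos": TCP position; "orientation": TCP orientation; "contact_force": force on the tool from outside, world axes, zero at the start; "torque": the same for the moment, N m; "opening": finger opening in m; "gripper_force": force on a finger pad.
Only numpy, scipy, OpenCV 4.12 (cv2) and the standard library are available. Lean on these libraries where they do the work, as an engineer would, in place of code of your own. Each camera call takes 0.05 s, during which the arm holds its last target. There are 200 camera calls.

### The job

Put the wooden table caddy together so that it can be carried by its handle: lower the tier with the handle onto the lower tier so that its four feet drop into the corner sockets and its lug sits between the two cheeks of the fork, without dropping it, then push the steel pin through the fork and lug, from whichever side is free, until its head is fully home against the fork. Leave the caddy standing about where it is, and do not knock over or push aside the pepper mill, the fish tin or the salt shaker.

Things in the scene. Friction and masses are not known exactly. Their poses are not given: they have to be found in the camera images.
- lower_tier: Lower tier of the caddy: open pale wood tray, 190 (x) x 150 (y) x 45 mm, walls 7 mm, loose, 1.1 kg, two teaspoons in it. Origin: centre of underside, z up. Corner blocks at x = +-80, y = +-60 mm have round upright sockets 13 mm wide, 14 mm deep from the rim. A fork stands in its middle (see fork_hole).
- fork_hole (a point): Middle of the fork: 88 mm above the lower tier's origin, same axes. Fork: two upright wooden cheeks, 40 mm wide (x), 9 mm thick, at y = 9 to 18 and -18 to -9 mm (gap 18 mm), their tops 100 mm above the lower tier's underside. A 13 mm hole runs through both along y, through this point.
- upper_tier: Upper tier: shallow pale wood tray with a handle, 190 (x) x 150 (y) mm, loose, 0.36 to 0.6 kg. Origin: middle, level with the feet's tips, z up. Four tapered feet, 10 mm thick and long, at x = +-80, y = +-60 mm; floor underside z = 10, low walls to z = 30 mm. Either way round fits. Seated, the floor rests on the lower rim and this origin is 35 mm above the lower tier's.
- handle_bar (a point): Middle of the handle bar, z = 97 mm of the upper tier, same axes: straight wooden bar along x, 190 mm long, 18 mm wide (y), 16 mm high, edges rounded, the balance point. Between the end panels there is nothing beside it and 24 mm of air below it. Seated, it is 132 mm above the lower tier's underside, 24 mm of air above the fork.
- lug_hole (a point): Centre of the hole in the upper tier's lug, z = 53 mm of the upper tier, same axes. Lug: middle of the 14 mm thick board standing along y = 0, 44 mm wide, top at z = 65 mm, hole 13.5 mm along y. Beside it the floor is slotted (48 mm along x, out to y = +-22 mm) so that the fork's cheeks pass through.
- pin: Steel headed pin, 76 mm long, 48 to 78 g, lying level on the worktop, axis 5 mm up. Origin: on the axis, in the head's shoulder face. Shaft 10 mm round, 46 mm along +x, its last 10 mm tapered to a 4.4 mm nose. Head: flat tab to x = -30 mm, 22 mm wide (y), 10 mm thick (z). Home, the shoulder touches a cheek's outer face and 10 mm of nose stand out of the other cheek; either side will do.
- pin_middle (a point): Point on the pin's axis 18 mm along +x from the head's shoulder, axes as the pin; it lies at the fork's middle when the pin is home.
- pepper_mill: Dark wooden pepper mill, 58 mm wide, 170 mm tall, loose. Origin: centre of its foot. It, the salt shaker and the pin share out three places: 16 cm from the lower tier's middle on its +y side, the same on its -y side, and the strip of worktop in front of the hob. A side of the lower tier with the mill is too tight for a gripper.
- salt_shaker: Salt shaker, 44 mm wide, 90 mm tall, loose, at one of the three places told under pepper_mill. Origin: centre of its foot.
- tin_fish: Flat round fish tin, 86 mm wide, 40 mm tall, standing loose beyond the caddy, near the hob. Origin: centre of its underside.

How it is judged:
By the outcome, as a careful person would: the job done as asked, in the order asked, and still so for the second after the job is handed in, with the robot touching nothing.
It also fails if it takes over 72 s, if anything falls off the work surface, if the arm or the gripper's body presses on something with over 40 N, if the wrist force passes 120 N, or if a joint passes its speed limit or range.

## Working session

There is one attempt and no reset: what is moved stays moved. The work goes in short steps, each a Python script; the robot and the scene stay as the last script left them, time stands still between calls to the robot, and variables do not carry over. Pictures are saved under pics/ and viewed, at most 12 in all, crops included, and the job is handed in when it is done.

```bash
mkdir -p pics; cat > h.py <<'E'
import numpy as np, cv2, pickle
from station import r
def snap(n,tag):
    s=r.snapshot(n); pickle.dump(s,open(f'pics/{tag}.pkl','wb'))
    cv2.imwrite(f'pics/{tag}.png',s['frame'][:,:,::-1]); return s
def load(tag): return pickle.load(open(f'pics/{tag}.pkl','rb'))
def ray(s,u,v,fish=False):
    x=np.array([(u-s['cx'])/s['fx'],(v-s['cy'])/s['fy']])
    if fish:
        t=np.hypot(*x); d=np.array([*(x/t*np.sin(t)),np.cos(t)]) if t>0 else np.array([0,0,1.])
    else: d=np.array([*x,1.])
    R=np.array(s['R']);t=np.array(s['t'])
    return -R.T@t, R.T@d
def onz(s,u,v,z,fish=False):
    o,d=ray(s,u,v,fish); return (o+d*(z-o[2])/d[2])
def proj(s,X):
    c=np.array(s['R'])@np.array(X)+np.array(s['t']); return np.array([s['fx']*c[0]/c[2]+s['cx'],s['fy']*c[1]/c[2]+s['cy']])
def projf(s,X):
    c=np.array(s['R'])@np.array(X)+np.array(s['t']); t=np.arctan2(np.hypot(c[0],c[1]),c[2]); k=t/np.hypot(c[0],c[1]); return np.array([s['fx']*c[0]*k+s['cx'],s['fy']*c[1]*k+s['cy']])
E
python3 - <<'E'
from h import *
a=snap('scene','s0');b=snap('top','t0');c=snap('wrist','w0')
for s in(a,b,c):print(s['fx'],s['cx'],s['cy'],np.round(-np.array(s['R']).T@s['t'],3),np.round(s['R'],2).tolist())
print(r.sense())
E
```

```text
438.8156135258641 323.0722903185787 204.14832597870867 [-0.246 -0.601  0.774] [[0.62, -0.79, 0.01], [-0.46, -0.37, -0.81], [0.64, 0.49, -0.59]]
464.638771192558 326.0757156104629 201.80402679724273 [ 0.263 -0.05   1.304] [[0.09, -1.0, 0.0], [-0.98, -0.09, -0.2], [0.2, 0.02, -0.98]]
309.70691628693146 324.22114145622146 202.20212952931573 [0.177 0.58  0.382] [[0.42, 0.91, -0.0], [0.86, -0.4, 0.3], [0.27, -0.13, -0.95]]
{'clock': 0.15, 'joints': array([ 6.18404180e+01,  5.25615073e+00,  7.05652140e+01,  4.05263269e-04,
        1.04266706e+02, -3.24906175e+00]), 'joint_vel': array([-0.04373878, -0.19272342, -0.12931998,  0.08735288,  0.0300244 ,
       -0.0572035 ]), 'joint_torque': array([ 1.63956051e-03, -4.47045314e+01, -4.06904662e+01,  6.99286116e-02,
        2.74284283e-02, -1.45801187e-04]), 'tcp_pos': array([0.25275486, 0.54423252, 0.40374361]), 'orientation': array([-1.79912093e+02, -5.38383275e-03,  1.55089575e+02]), 'contact_force': array([ 0.9586553 , -0.1756656 ,  0.50017836]), 'torque': array([-0.00462456, -0.00439646, -0.02118977]), 'gripper_force': 0.0, 'opening': 0.08763277834309646}
```

View pics/t0.png

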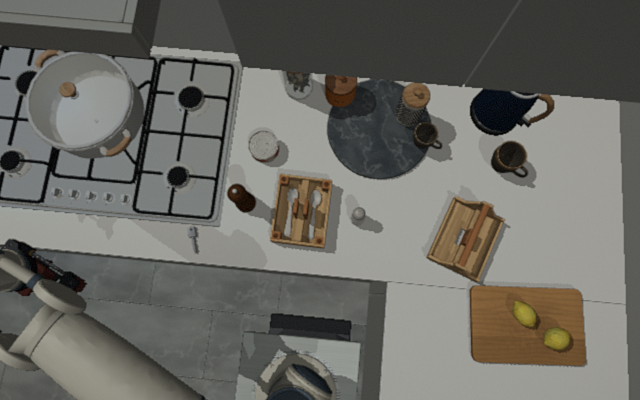

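View pics/s0.png

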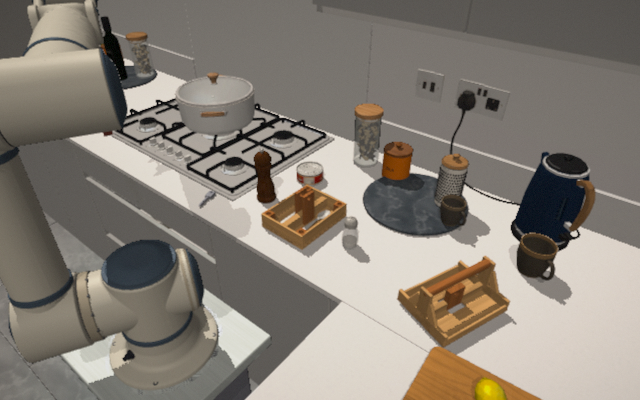

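The top view shows the lower tier at about (301,211), with the mill on its +y side at (240,197) and the salt shaker on its -y side at (359,215). The pin lies in front of the hob at (194,238). The upper tier is at (467,238) with its bar running from about (488,205) to (460,262), and the tin is at (264,145). The pin therefore goes in from the -y side.

```bash
python3 - <<'E'
from h import *
s=load('t0')
for n,u,v,z in [('lt1',284,180,.045),('lt2',324,181,.045),('lt3',320,240,.045),('lt4',278,239,.045),('pinhead',194,230,.005),('pinnose',197,250,.005),('salt',359,215,.08),('mill',236,191,.16),('bar1',488,205,.097),('bar2',460,270,.097),('tin',263,143,.04)]:
    print(n,np.round(onz(s,u,v,z),3))
img=s['frame'][:,:,::-1]
a=cv2.resize(img[160:260,170:270],None,fx=4,fy=4,interpolation=cv2.INTER_CUBIC)
b=cv2.resize(img[185:285,415:515],None,fx=4,fy=4,interpolation=cv2.INTER_CUBIC)
cv2.imwrite('pics/c1.png',np.hstack([a,b]))
E
```

```text
lt1 [0.569 0.092 0.045]
lt2 [ 0.577 -0.019  0.045]
lt3 [ 0.412 -0.024  0.045]
lt4 [0.403 0.09  0.045]
pinhead [0.411 0.332 0.005]
pinnose [0.356 0.315 0.005]
salt [ 0.484 -0.122  0.08 ]
mill [0.501 0.196 0.16 ]
bar1 [ 0.54  -0.46   0.097]
bar2 [ 0.363 -0.392  0.097]
tin [0.673 0.164 0.04 ]
```

View pics/c1.png

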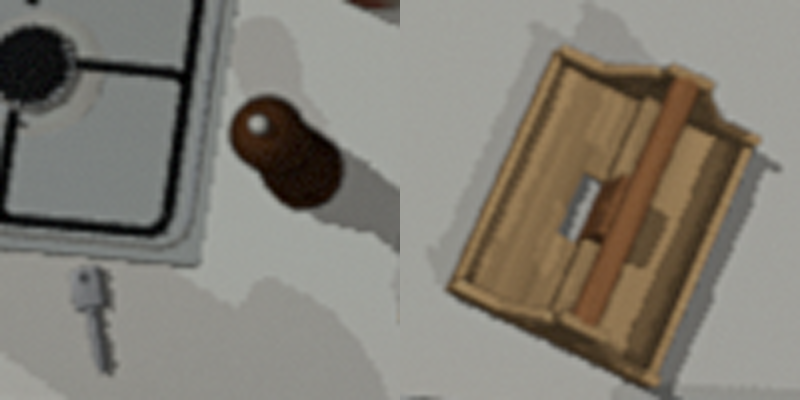

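The crop shows the pin's tab at px (192.5,232), nearest the hob, with the shaft pointing toward the robot. The upper tier's bar is at a yaw of about -21°. Next I'll take close wrist views of all three.

```bash
cat >> h.py <<'E'
def look(xy,yaw,z,tag,back=.08):
    p=np.array([xy[0]-back*np.cos(np.radians(yaw)),xy[1]-back*np.sin(np.radians(yaw)),z])
    r.reach(p.tolist(),[180,0,yaw]); r.wait(.3); return snap('wrist',tag)
E
python3 - <<'E'
from h import *
for xy,yaw,z,t in [((.39,.325),105,.30,'wp'),((.49,.035),0,.36,'wl'),((.452,-.426),-21,.36,'wu')]:
    ok=None
    for y in (yaw,yaw+180,yaw-180):
        for b in (.08,.03,0):
            p=[xy[0]-b*np.cos(np.radians(y)),xy[1]-b*np.sin(np.radians(y)),z]
            q=r.inverse_kinematics(p,[180,0,y])
            print(t,y,b,None if q is None else np.round(q))
            if q is not None and ok is None: ok=(y,b)
    look(xy,ok[0],z,t,ok[1]); print(ok,r.sense()['clock'])
ims=[cv2.imread(f'pics/{t}.png')[:,110:530] for t in('wp','wl','wu')]
w=np.hstack(ims);print(w.shape)
cv2.imwrite('pics/w3.png',cv2.resize(w,(800,int(800*400/1260))))
cv2.imwrite('pics/w2.png',cv2.resize(np.hstack(ims[1:]),(800,381)))
E
```

```text
wp 105 0.08 [ 27. -13.  99.  -0.  95.  12.]
wp 105 0.03 [ 33. -11.  97.  -0.  94.  18.]
wp 105 0 [36. -9. 95. -0. 94. 21.]
wp 285 0.08 [  44.   -3.   89.    0.   94. -151.]
wp 285 0.03 None
wp 285 0 None
wp -75 0.08 [  44.   -3.   89.    0.   94. -151.]
wp -75 0.03 None
wp -75 0 None
(105, 0.08) 1.825
wl 0 0.08 [  0. -25. 102.  -0. 103.  90.]
wl 0 0.03 [  0. -17.  95.  -0. 101.  90.]
wl 0 0 [  0. -12.  91.  -0. 100.  90.]
wl 180 0.08 [  0.   0.  80.   0. 100. -90.]
wl 180 0.03 [  0.  -7.  87.   0. 100. -90.]
wl 180 0 [  0. -12.  91.   0. 100. -90.]
wl -180 0.08 [  0.   0.  80.   0. 100. -90.]
wl -180 0.03 [  0.  -7.  87.   0. 100. -90.]
wl -180 0 [  0. -12.  91.   0. 100. -90.]
(0, 0.08) 3.4083
wu -21 0.08 [-50.  -3.  83.  -0. 100.  61.]
wu -21 0.03 [-48.   4.  76.  -0. 100.  63.]
wu -21 0 [-46.   8.  72.  -0. 100.  65.]
wu 159 0.08 [ -44.   20.   58.    0.  102. -113.]
wu 159 0.03 [ -45.   13.   67.    0.  101. -114.]
wu 159 0 [ -46.    8.   72.    0.  100. -115.]
wu -201 0.08 [ -44.   20.   58.    0.  102. -113.]
wu -201 0.03 [ -45.   13.   67.    0.  101. -114.]
wu -201 0 [ -46.    8.   72.    0.  100. -115.]
(-21, 0.08) 5.35
(400, 1260, 3)
```

View pics/w3.png

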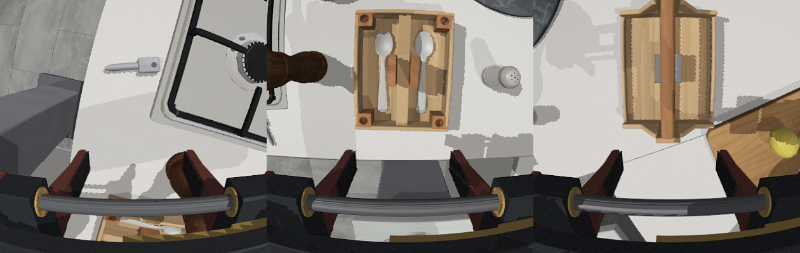

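The wrist views show the pin with its tab right and nose left, at about (276..362,103) in the full frame. The lower tier's blocks and the upper tier's bar are clearly visible. I'll enlarge the details.

```bash
python3 - <<'E'
from h import *
wl=cv2.imread('pics/wl.png');wp=cv2.imread('pics/wp.png');wu=cv2.imread('pics/wu.png')
c=[(268,32),(384,30),(260,192),(380,190)]
t=[cv2.resize(wl[max(0,y-20):max(0,y-20)+40,x-20:x+20],(200,200),interpolation=cv2.INTER_NEAREST) for x,y in c]
print([(x-20,max(0,y-20)) for x,y in c])
a=np.hstack(t)
b=cv2.resize(wp[80:130,265:365],(400,200),interpolation=cv2.INTER_NEAREST)
d=cv2.resize(wu[0:220,230:410],(327,400))[:400]
d=cv2.resize(wu[0:230,200:430],(400,400),interpolation=cv2.INTER_AREA)
out=np.zeros((600,800,3),np.uint8);out[:200]=a;out[200:400,:400]=b;out[200:600,400:]=d
cv2.imwrite('pics/d1.png',out)
E
```

```text
[(248, 12), (364, 10), (240, 172), (360, 170)]
```

View pics/d1.png

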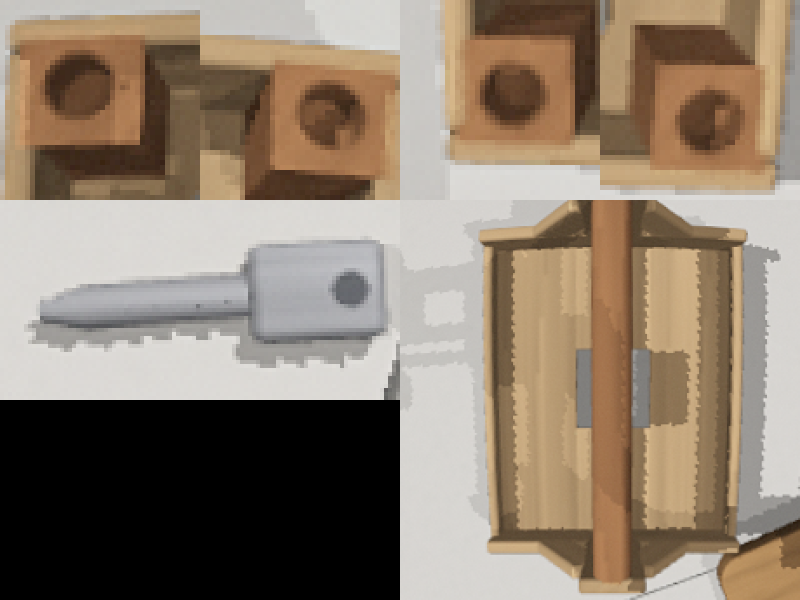

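Sockets, tab and bar are sharp in this view. Socket centres in full-frame pixels are about (263.3,28.5), (389.9,32.5), (262.1,190.5) and (381.7,193.7). Pin shoulder, tab end and nose are near (327,103), (360.5,101.5) and (275,107).

```bash
python3 - <<'E'
from h import *
wl,wp,wu=load('wl'),load('wp'),load('wu')
P=np.array([onz(wl,u,v,.045,True)[:2] for u,v in[(263.3,28.5),(389.9,32.5),(262.1,190.5),(381.7,193.7)]])
print(P.round(4)); c=P.mean(0); 
M=np.array([[80,60],[80,-60],[-80,60],[-80,-60]])/1000
z=(P-c)@[1,1j]; m=M@[1,1j]; k=(z@m.conj())/(m@m.conj()); print('lower',c.round(4),abs(k),np.degrees(np.angle(k)), abs(z-k*m).round(4))
for n,u,v,zz in[('sh',327,102.9,.007),('end',360.6,101.5,.007),('nose',275,107,.005),('tabc',343.75,101.75,.01)]: print(n,onz(wp,u,v,zz,True).round(4))
# tab edges
# bar
f=cv2.cvtColor(wu['frame'],cv2.COLOR_RGB2HSV); 
a=[];f3=wu['frame'].astype(float)
L=[]
for v in list(range(8,200,8)):
    row=f3[v,280:360]; ratio=row[:,2]/row[:,0]   # b/r
    m=(ratio<.52)&(row[:,0]>90)&(f[v,280:360,1]>110)
    idx=np.where(m)[0]
    if len(idx)>8:
        uc=(idx.min()+idx.max())/2+280; X=onz(wu,uc,v,.105,True); L.append([*X[:2],len(idx)])
L=np.array(L);print(L.round(4))
vx,vy,x0,y0=cv2.fitLine(L[:,:2].astype(np.float32),cv2.DIST_HUBER,0,.001,.001).ravel();print('bar yaw',np.degrees(np.arctan2(vy,vx)),x0,y0)
s=230/400
C=[onz(wu,(x-400)*s-.5+200,(y-200)*s-.5,.03,True)[:2] for x,y in[(482,234),(745,234),(488,550),(738,550)]]
print(np.round(C,4),np.mean(C,0).round(4))
S=[onz(wu,(x-400)*s-.5+200,(y-200)*s-.5,.016,True)[:2] for x,y in[(578,350),(650,350),(578,427),(650,427)]]
print(np.round(S,4),np.mean(S,0).round(4))
E
```

```text
[[ 0.571   0.0932]
 [ 0.5674 -0.026 ]
 [ 0.4119  0.0976]
 [ 0.4087 -0.0217]]
lower [0.4897 0.0358] 0.9936387134687293 -1.5919037060682577 [0.0001 0.0001 0.0001 0.0001]
sh [0.3896 0.3335 0.007 ]
end [0.4173 0.3427 0.007 ]
nose [0.3463 0.3189 0.005 ]
tabc [0.4031 0.3383 0.01  ]
[[ 0.5284 -0.4518 23.    ]
 [ 0.5222 -0.4494 23.    ]
 [ 0.5161 -0.4471 23.    ]
 [ 0.5099 -0.4451 22.    ]
 [ 0.5041 -0.4425 23.    ]
 [ 0.4981 -0.4406 24.    ]
 [ 0.4924 -0.438  23.    ]
 [ 0.4866 -0.4358 23.    ]
 [ 0.4807 -0.4339 24.    ]
 [ 0.4749 -0.4321 23.    ]
 [ 0.4694 -0.4296 22.    ]
 [ 0.4637 -0.4274 22.    ]
 [ 0.458  -0.4253 22.    ]
 [ 0.4524 -0.4231 22.    ]
 [ 0.4468 -0.4209 22.    ]
 [ 0.4411 -0.4187 22.    ]
 [ 0.4354 -0.4166 22.    ]
 [ 0.4297 -0.4144 22.    ]
 [ 0.4241 -0.4118 21.    ]
 [ 0.4183 -0.4096 21.    ]
 [ 0.4125 -0.4073 21.    ]
 [ 0.4066 -0.4051 21.    ]
 [ 0.4005 -0.4031 22.    ]
 [ 0.3945 -0.4008 22.    ]]
bar yaw -20.945374 0.4559466 -0.42438373
[[ 0.5709 -0.3875]
 [ 0.5165 -0.5286]
 [ 0.3934 -0.3182]
 [ 0.3387 -0.4611]] [ 0.4549 -0.4238]
[[ 0.4843 -0.413 ]
 [ 0.4692 -0.4525]
 [ 0.4412 -0.3962]
 [ 0.4258 -0.4363]] [ 0.4551 -0.4245]
```

Sizes check out: the sockets fit to 0.1 mm at yaw -1.6°, and the bar line passes through the wall-corner centre at (0.455,-0.424). Grasping the handle now.

```bash
python3 - <<'E'
from h import *
yaw=-20.95
r.reach([.455,-.424,.36],[180,0,yaw]); r.servo_line([.455,-.424,.26],speed=.1)
r.grab(45); r.wait(.2)
s=r.sense();print(s['clock'],s['opening'],s['tcp_pos'],s['orientation'],s['contact_force'])
snap('wrist','g1')
r.servo_line([.455,-.424,.27],speed=.04);r.wait(.3)
s=r.sense();print(s['clock'],s['opening'],s['tcp_pos'],s['contact_force'],s['torque'])
w=snap('wrist','g2')
f3=w['frame'].astype(float);f=cv2.cvtColor(w['frame'],cv2.COLOR_RGB2HSV)
p=s['tcp_pos'];c,sn=np.cos(np.radians(yaw)),np.sin(np.radians(yaw))
for v in range(20,240,20):
    row=f3[v,260:390]; m=(row[:,2]/row[:,0]<.52)&(row[:,0]>90)&(f[v,260:390,1]>110)
    i=np.where(m)[0]
    if len(i)>8:
        X=onz(w,(i.min()+i.max())/2+260,v,.115,True); d=X-p
        print(v,len(i),(d[0]*c+d[1]*sn).round(4),(d[0]*sn-d[1]*c).round(4))
E
```

```text
8.2 0.01810214452660128 [ 0.45497706 -0.42401897  0.25998624] [ 1.79997835e+02  8.36941726e-04 -2.09526741e+01] [-0.2198032  -0.19828204  0.49537401]
8.95 0.01730231878952882 [ 0.45496344 -0.42395455  0.26971553] [ 0.3973485   0.02898076 -6.34375896] [ 0.01758599  0.15332614 -0.01409896]
100 40 0.0858 -0.0005
120 40 0.0772 -0.0
140 37 0.0685 -0.0007
160 37 0.0597 -0.0007
180 36 0.0507 -0.0005
200 36 0.0415 -0.0
220 26 0.0318 -0.001
```

View pics/g2.png

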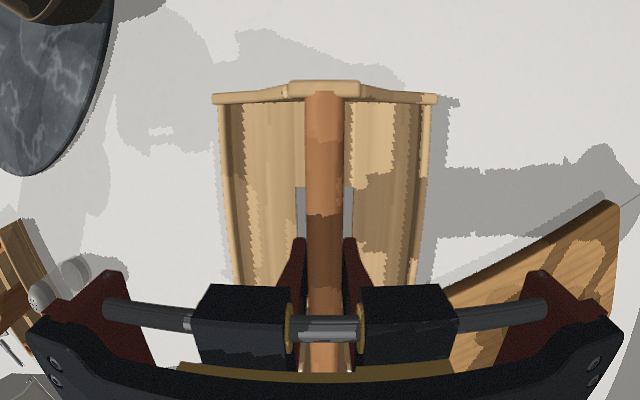

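The tier is held level with the bar centred between the pads; the bar's end shows at about (324,82), as expected. Next I carry it over and lower it while watching the wrist force.

```bash
python3 - <<'E'
from h import *
r.servo_line([.455,-.424,.44],speed=.2)
X=[.4897,.0353]
r.servo_line([*X,.44],[180,0,-1.6],speed=.2)
r.servo_line([*X,.325],speed=.12);r.wait(.3)
s=r.sense();print(s['clock'],s['tcp_pos'],s['contact_force'],s['torque'])
f0=s['contact_force']
for z in (.315,.311,.308,.305,.302,.299,.297,.2955):
    r.servo_line([*X,z],speed=.03);r.wait(.1); s=r.sense();d=s['contact_force']-f0
    print(z,s['tcp_pos'].round(4),d.round(1),s['torque'].round(2),round(s['opening'],4))
    if d[2]>9 or np.hypot(*d[:2])>8: break
print(s['clock']);snap('wrist','p1');snap('scene','p1s')
E
```

```text
13.8583 [0.48975989 0.03530878 0.32548148] [ 0.6528097   0.07386514 -6.73209632] [-0.06069163  0.16485817  0.02326789]
0.315 [0.4897 0.0353 0.315 ] [-0.3 -0.1  1.9] [-0.03  0.1  -0.  ] 0.0176
0.311 [0.4897 0.0353 0.311 ] [-0.  -0.7  0.7] [ 0.02  0.13 -0.01] 0.0177
0.308 [0.4897 0.0353 0.3079] [-0.3  0.4  0.9] [-0.01  0.12 -0.  ] 0.0177
0.305 [0.4897 0.0353 0.305 ] [0.1 0.2 1.5] [ 0.    0.1  -0.07] 0.0178
0.302 [0.4897 0.0353 0.302 ] [ 0.9 -0.4  1.5] [0.01 0.17 0.05] 0.0176
0.299 [0.4897 0.0353 0.299 ] [-1.3  0.3  1. ] [0.07 0.2  0.01] 0.0178
0.297 [0.4897 0.0353 0.297 ] [-0.7 -1.7  0.4] [0.05 0.14 0.03] 0.0177
0.2955 [0.4897 0.0353 0.2955] [-0.2 -0.3  1.3] [-0.03  0.12 -0.05] 0.0175
16.925
```

```bash
python3 - <<'E'
from h import *
X=[.4897,.0353]
f0=r.sense()['contact_force']
for z in (.2945,.2938,.293,.292):
    r.servo_line([*X,z],speed=.03);r.wait(.1); s=r.sense();d=s['contact_force']-f0
    print(z,s['tcp_pos'].round(4),d.round(1))
    if d[2]>5: break
r.let_go(); r.wait(.2)
r.servo_line([*X,.36],speed=.15)
r.reach([.42,.035,.42],[180,0,0]);r.wait(.2)
w=snap('wrist','q1');s=snap('scene','q1s');print(r.sense()['clock'])
a=w['frame'][:,140:520,::-1];b=cv2.resize(s['frame'][150:290,230:380,::-1],(420,392),interpolation=cv2.INTER_CUBIC)
b=cv2.copyMakeBorder(b,0,8,0,0,cv2.BORDER_CONSTANT);cv2.imwrite('pics/q.png',np.hstack([a,b]))
E
```

```text
0.2945 [0.4898 0.0353 0.295 ] [ 0.6 -0.9  3.3]
0.2938 [0.4897 0.0353 0.295 ] [-3.1 -1.  12. ]
20.4333
```

View pics/q.png

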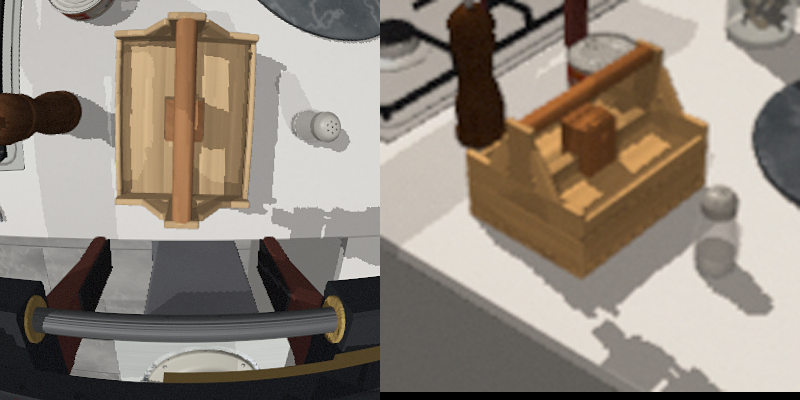

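The upper tier is fully seated: contact came at TCP z 0.295 as predicted, the lug is in the fork, and the mill, tin and salt are untouched. A finger on the pin's tab would land on the hob frame. So I'll pick the pin by the shaft, set it down in the open area on the right, and regrasp it by the tab there.

```bash
python3 - <<'E'
from h import *
sh=np.array([.3896,.3335]);d=np.array([np.cos(np.radians(-161.5)),np.sin(np.radians(-161.5))])
g=sh+d*.013
r.reach([.38,.20,.42],[180,0,-161.5])
r.reach([*g,.28],[180,0,-161.5]); r.servo_line([*g,.184],speed=.12)
s=r.sense();print(s['tcp_pos'].round(4),s['contact_force'].round(1))
r.grab(40);r.wait(.1);s=r.sense();print('open',s['opening'],s['gripper_force'],s['clock'])
r.servo_line([*g,.36],speed=.2)
q=[.47,-.287]
r.reach([.36,0.05,.42],[180,0,88.4]) if r.inverse_kinematics([.36,0.05,.42],[180,0,88.4]) is not None else print('ik')
print('open',r.sense()['opening'])
r.reach([*q,.30],[180,0,88.4]); r.servo_line([*q,.1845],speed=.12);r.wait(.1)
s=r.sense();print(s['tcp_pos'].round(4),s['contact_force'].round(1))
r.let_go();r.servo_line([*q,.28],speed=.2)
look((.47,-.30),88.4,.30,'pp');print(r.sense()['clock'])
E
```

```text
[0.3776 0.3295 0.185 ] [0.7 0.2 0.6]
open 0.00890220460233322 39.99040243215859 26.05
open 0.00876336903343854
[ 0.4702 -0.2871  0.1849] [-0.1 -0.2 -0.5]
33.6
```

View pics/pp.png

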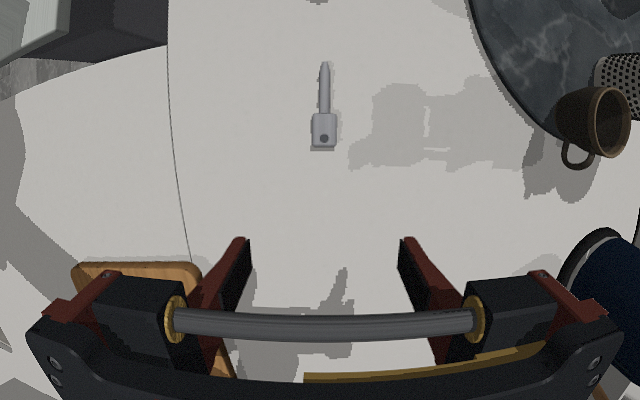

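The pin lies free and level: nose at (323.5,62), shoulder at v≈113, tab centre at about (324,130). I'll grip it by the tab and check it in hand.

```bash
python3 - <<'E'
from h import *
w=load('pp')
sh=onz(w,324,113,.008,True);no=onz(w,323.7,62,.005,True);en=onz(w,324,147,.01,True)
print(sh.round(4),no.round(4),en.round(4),np.linalg.norm(no-sh),np.linalg.norm(sh-en))
d=(no-sh)[:2];yaw=np.degrees(np.arctan2(d[1],d[0]));print(yaw)
n=np.array([np.cos(np.radians(88.4)),np.sin(np.radians(88.4))])
g=sh[:2]-n*.015
r.servo_line([*g,.26],[180,0,88.4],speed=.15); r.servo_line([*g,.1838],speed=.12);r.wait(.2)
r.grab(50);r.wait(.2);s=r.sense();print(s['tcp_pos'].round(4),s['contact_force'].round(1),s['opening'],s['gripper_force'])
r.servo_line([*g,.25],speed=.15);r.wait(.2);snap('wrist','ph');s=r.sense();print(s['tcp_pos'],s['orientation'],s['opening'],s['clock'])
a=cv2.imread('pics/ph.png')[120:400,220:430];cv2.imwrite('pics/phc.png',cv2.resize(a,(420,560),interpolation=cv2.INTER_CUBIC))
E
```

```text
[ 0.4691 -0.3002  0.008 ] [ 0.4701 -0.255   0.005 ] [ 0.4683 -0.3298  0.01  ] 0.04535083493223299 0.029685359885893794
88.81017452066278
[ 0.4687 -0.3152  0.1838] [ 0.3  0.1 -1.1] 0.021474361189933837 49.986841678619385
[ 0.46846891 -0.31503398  0.24855715] [-1.79891579e+02 -7.74237717e-02  8.83984454e+01] 0.02100178430546778 37.3167
```

View pics/phc.png

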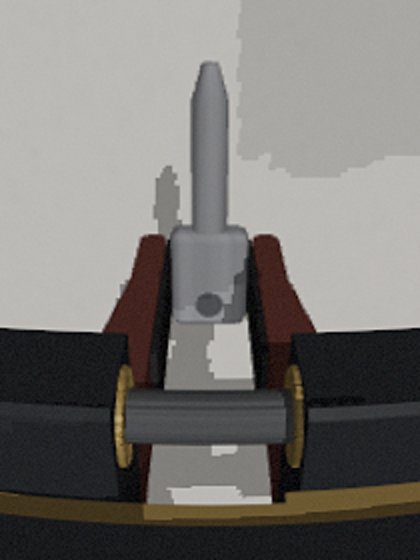

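The pin sits straight and centred in the pads, nose at (324,151.5) and shoulder at (324,233). Now I go to the -y side of the fork and push it in with force checks.

```bash
cat > ins.py <<'E'
from h import *
n=np.array([np.sin(np.radians(1.6)),np.cos(np.radians(1.6))]);H=np.array([.4897,.0353])
G=.015; Z=.088+.1788
def tcp(yrel_sh,dx=0,dz=0):
    p=H+n*(yrel_sh-G)+np.array([n[1],-n[0]])*dx; return [p[0],p[1],Z+dz]
def push(ys,dx=0,dz=0,lim=10,f0=None):
    for y in ys:
        r.servo_line(tcp(y,dx,dz),speed=.04);r.wait(.05);s=r.sense();f=s['contact_force']-f0
        print(round(y,4),'lag',((np.array(tcp(y,dx,dz))-s['tcp_pos'])*1000).round(1),f.round(1),s['torque'].round(2),round(s['clock'],1))
        if np.linalg.norm(f)>lim: print('stop');break
E
python3 - <<'E'
from ins import *
w=load('ph');c=r.sense();p=c['tcp_pos'];zp=p[2]-.1788
R=np.array([np.cos(np.radians(88.4)),np.sin(np.radians(88.4))])
for u,v,z in[(324.3,151.5,zp),(324.3,233.3,zp+.003)]:
    d=(onz(w,u,v,z,True)-p)[:2];print('tool x,y',(d@R).round(4),(d[0]*R[1]-d[1]*R[0]).round(4))
r.servo_line([p[0],p[1],.41],speed=.2)
a=tcp(-.074); r.servo_line([a[0],a[1],.41],speed=.25)
r.servo_line(a,speed=.12);r.wait(.3)
s=r.sense();f0=s['contact_force'];np.save('f0.npy',f0);print(s['tcp_pos'].round(4),f0.round(1),s['clock'])
snap('wrist','i0');snap('scene','i0s')
push([-.066,-.062,-.058,-.054,-.050,-.046,-.042],lim=9,f0=f0)
b=snap('wrist','i1')
cv2.imwrite('pics/i1c.png',cv2.resize(b['frame'][80:300,210:440,::-1],(690,600)[:2] if 0 else (627,600),interpolation=cv2.INTER_CUBIC))
E
```

```text
tool x,y 0.0615 -0.001
tool x,y 0.0176 -0.001
[ 0.4873 -0.0537  0.2672] [ 0.1  0.7 -0.8] 41.1083
-0.066 lag [-0.  -0.2  0. ] [-0.2  0.  -0.2] [-0.08  0.1   0.  ] 41.6
-0.062 lag [-0.  -0.1  0. ] [0.2 0.1 0.4] [-0.02 -0.01  0.03] 41.9
-0.058 lag [ 0.  -0.1 -0. ] [ 0.2 -1.  -0. ] [-0.06  0.04  0.01] 42.2
-0.054 lag [ 0.  -0.1 -0. ] [-0.2 -0.9 -0.7] [-0.03  0.04 -0.02] 42.5
-0.05 lag [-0.  -0.1 -0. ] [ 0.1 -0.5  0.2] [-0.09  0.06 -0.06] 42.8
-0.046 lag [ 0.  -0.1 -0. ] [ 1.  -0.8  0.2] [-0.1   0.06  0.01] 43.1
-0.042 lag [-0.  -0.1  0. ] [-0.3 -0.9  0.4] [-0.08  0.1   0.  ] 43.4
```

```bash
python3 - <<'E'
from ins import *
f0=np.load('f0.npy')
push([-.037,-.032,-.028,-.025,-.022,-.020,-.019,-.018,-.017,-.016,-.015],lim=12,f0=f0)
b=snap('wrist','i2')
cv2.imwrite('pics/i2c.png',cv2.resize(b['frame'][80:300,210:440,::-1],(627,600),interpolation=cv2.INTER_CUBIC))
E
```

```text
-0.037 lag [-0.  -0.2 -0. ] [ 0.6 -0.8  0.1] [-0.05 -0.   -0.  ] 43.8
-0.032 lag [-0.  -0.2 -0. ] [-0.2 -0.9  0.3] [-0.11  0.05 -0.02] 44.1
-0.028 lag [-0.  -0.1 -0. ] [ 0.2 -0.8  0.4] [-0.09  0.05  0.02] 44.4
-0.025 lag [-0. -0. -0.] [ 0.4 -1.2 -0.1] [-0.09  0.09  0.03] 44.7
-0.022 lag [ 0.  -0.1  0. ] [ 0.2 -0.9  0.6] [-0.05  0.05 -0.02] 45.0
-0.02 lag [-0. -0. -0.] [ 0.1 -0.4  0.1] [-0.04  0.1  -0.02] 45.3
-0.019 lag [-0. -0. -0.] [0.5 0.3 1.2] [-0.06  0.04  0.03] 45.6
-0.018 lag [ 0. -0. -0.] [-0.1 -0.4 -0.6] [-0.08  0.09 -0.03] 45.9
-0.017 lag [ 0.   0.6 -0. ] [-0.9 -5.9  0.6] [-0.98  0.13 -0.01] 46.2
-0.016 lag [ 0.   1.2 -0. ] [-0.2 -9.1 -0.4] [-1.57  0.15  0.05] 46.5
-0.015 lag [ 0.   1.5 -0.1] [ -0.9 -11.4   0.5] [-1.91  0.13  0.02] 46.8
```

View pics/i2c.png

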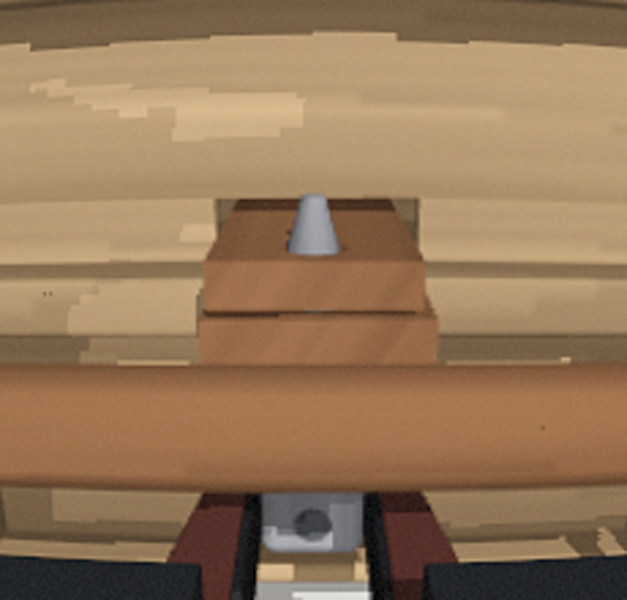

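The tapered nose stands fully out of the far cheek (crop 315,195 to 315,250), and firm contact began at the home position. I'll release, back out, and check.

```bash
python3 - <<'E'
from ins import *
r.let_go();r.wait(.2)
s=r.sense();p=s['tcp_pos'];print(p.round(4),(s['contact_force']-np.load('f0.npy')).round(1))
r.servo_line([p[0],p[1],.40],speed=.15)
r.servo_line([p[0],p[1]-.08,.36],speed=.15) ;r.wait(.2)
w=snap('wrist','e1');s=snap('scene','e1s');snap('top','e1t');print(r.sense()['clock'])
a=cv2.resize(w['frame'][0:230,200:450,::-1],(440,405),interpolation=cv2.INTER_CUBIC)
b=cv2.resize(s['frame'][150:285,235:355,::-1],(360,405),interpolation=cv2.INTER_CUBIC)
cv2.imwrite('pics/e.png',np.hstack([a,b]))
E
```

```text
[0.4889 0.0053 0.2668] [ 0.  -0.7 -0.7]
50.3083
```

View pics/e.png

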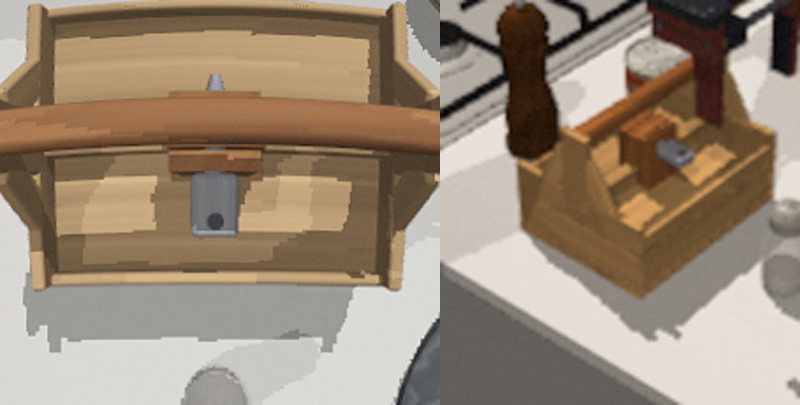

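```bash
python3 - <<'E'
from ins import *
w=load('e1')
col=w['frame'][75:140,322].astype(int)
for i,c in enumerate(col[:,:]): print(75+i,c.tolist(),end=' ')
print()
side=w['frame'][75:105,305].astype(int)
for i,c in enumerate(side): print(75+i,c.tolist(),end=' ')
print()
for z in(.088,.093,.1):
  print(z,[(v,round(float((onz(w,322,v,z,True)[:2]-H)@n)*1000,1)) for v in(84,86,88,97,98,130,131,132,134)])
for k in (-.018,-.009): print('expect v cheek top edge',projf(w,[*(H+n*k),.1]))
for z in(.083,.088,.093): print('expect head end',z,projf(w,[*(H+n*-.048),z]))
E
```

```text
75 [128, 87, 59] 76 [115, 78, 52] 77 [105, 73, 49] 78 [94, 63, 43] 79 [86, 58, 39] 80 [72, 49, 33] 81 [76, 49, 35] 82 [128, 87, 56] 83 [94, 83, 80] 84 [89, 93, 99] 85 [143, 111, 87] 86 [169, 122, 83] 87 [144, 99, 64] 88 [111, 76, 47] 89 [114, 77, 51] 90 [118, 80, 56] 91 [114, 80, 54] 92 [117, 81, 57] 93 [116, 79, 54] 94 [113, 74, 49] 95 [114, 77, 49] 96 [117, 78, 50] 97 [105, 95, 93] 98 [97, 97, 100] 99 [103, 103, 106] 100 [107, 107, 110] 101 [110, 111, 113] 102 [112, 113, 117] 103 [115, 115, 118] 104 [112, 111, 115] 105 [114, 113, 117] 106 [114, 114, 118] 107 [114, 114, 117] 108 [113, 113, 118] 109 [112, 112, 117] 110 [110, 110, 115] 111 [115, 114, 118] 112 [114, 112, 115] 113 [114, 113, 118] 114 [112, 112, 116] 115 [112, 114, 117] 116 [115, 115, 118] 117 [113, 112, 115] 118 [112, 112, 115] 119 [115, 115, 118] 120 [107, 107, 111] 121 [72, 72, 75] 122 [64, 65, 68] 123 [61, 60, 67] 124 [64, 66, 70] 125 [59, 62, 66] 126 [63, 65, 66] 127 [62, 62, 69] 128 [65, 66, 68] 129 [63, 62, 66] 130 [81, 82, 86] 131 [157, 157, 161] 132 [148, 149, 152] 133 [117, 119, 124] 134 [117, 108, 99] 135 [151
[... 529 characters left out ...]
[114, 92, 69] 102 [116, 94, 69] 103 [137, 111, 79] 104 [144, 117, 86] 
0.088 [(84, -6.7), (86, -8.4), (88, -10.0), (97, -17.3), (98, -18.1), (130, -44.1), (131, -44.9), (132, -45.8), (134, -47.4)]
0.093 [(84, -7.1), (86, -8.7), (88, -10.3), (97, -17.5), (98, -18.3), (130, -43.8), (131, -44.6), (132, -45.4), (134, -47.0)]
0.1 [(84, -7.6), (86, -9.2), (88, -10.7), (97, -17.7), (98, -18.5), (130, -43.2), (131, -44.0), (132, -44.8), (134, -46.4)]
expect v cheek top edge [321.77231853  97.38894219]
expect v cheek top edge [321.78020738  85.77520082]
expect head end 0.083 [321.91004806 134.19430837]
expect head end 0.088 [321.86883335 134.73199671]
expect head end 0.093 [321.82597561 135.29133113]
```

The cheek edge lies at v≈97, as predicted for an unmoved caddy. The head's end is at v≈133.5 against 134–135 expected, so the head is home with no gap.

```bash
python3 -c "
from station import r
print(r.hand_in())"
```

```text
the job is handed in; nothing more can be done
None
```

The caddy is assembled and handed in after about 50 s of robot time: the upper tier is fully seated, the pin is home from the -y (salt-shaker) side, and the mill, tin and shaker look untouched in the camera views.

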